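# Feel the rim of the slab trough for chips

### The job

The terracotta trough on the dial scale has just been weighed; now feel its rim for chips. With the closed fingertips pointing down, lightly touch the top of the rim at the corner beside the notch and run them anticlockwise (seen from above) along the middle of the wall tops, into every corner, all the way round to the corner at the notch's other side, then lift off. Keep a light touch the whole way, do not pick up, shift or turn the trough, and leave the cup in it and everything else alone.

Things in the scene. Friction and masses are not known exactly. Their poses are not given: they have to be found in the camera images.
- trough: Open-topped terracotta trough, loose on the scale's pan, turned any way round: 156 (its x) x 100 (its y) x 65 mm high, walls 12 mm thick, 0.9 kg. Origin: centre of its underside, z up. Rim level, 65 mm above the origin; its only gap is a notch 40 mm wide, 18 mm deep, in the middle of the short wall at the +x end. Nothing is above it; it sinks a little when pressed
- scale: Green dial bench scale fixed to the table, 200 x 180 mm, dial on its +x face. Origin: centre of its underside. Its round aluminium pan, 220 mm across, top 100 mm above the table, is sprung: under the fingers the trough's rim (about 165 mm above the table) sinks 1 mm per 1.2 N, up to 18 mm, and comes back up
- pinch_cup: Bystander: small terracotta cup, 42 mm wide, 38 mm high, standing loose inside the trough, well below its rim. Origin: centre of its underside
- glaze_jar: Bystander: clear jar with white cap, about 58 mm wide and 85 to 100 mm high, standing beside the scale. Origin: centre of its underside
- batten: Bystander: wooden rolling batten 240 x 30 x 12 mm lying beside the scale, long along its x. Origin: centre of its underside
- clay_arch: Bystander: pale clay arch (table-shaped), 140 x 150 x 97 mm, on the board at the left. Origin: centre of its underside
- bowl: Bystander: white bowl, 120 mm wide, 50 mm high, on the board at the right. Origin: centre of its underside
- tub: Bystander: white lidded tub, 80 mm wide, about 75 to 90 mm high, on the board at the right. Origin: centre of its underside
- brush: Bystander: brush lying on the table beyond the scale. Origin on its underside
- rim0 (a point): Unmarked point on top of the trough's rim, middle of the wall: corner at the notched end, just anticlockwise of the notch, where the tracing starts; trough frame (72, 44, 65) mm
- rim1 (a point): Unmarked point on top of the trough's rim, middle of the wall: first long wall, a third along; trough frame (24, 44, 65) mm
- rim2 (a point): Unmarked point on top of the trough's rim, middle of the wall: first long wall, two thirds along; trough frame (-24, 44, 65) mm
- rim3 (a point): Unmarked point on top of the trough's rim, middle of the wall: first corner of the plain end; trough frame (-72, 44, 65) mm
- rim4 (a point): Unmarked point on top of the trough's rim, middle of the wall: middle of the plain short end; trough frame (-72, 0, 65) mm
- rim5 (a point): Unmarked point on top of the trough's rim, middle of the wall: second corner of the plain end; trough frame (-72, -44, 65) mm
- rim6 (a point): Unmarked point on top of the trough's rim, middle of the wall: second long wall, a third along; trough frame (-24, -44, 65) mm
- rim7 (a point): Unmarked point on top of the trough's rim, middle of the wall: second long wall, two thirds along; trough frame (24, -44, 65) mm
- rim8 (a point): Unmarked point on top of the trough's rim, middle of the wall: last corner, on the other side of the notch, where the tracing ends; trough frame (72, -44, 65) mm
Things that resemble listed ones, but are neither listed nor needed, are in the scene too. Of the things that look like the trough, the middle-sized one is meant.

How it is judged:
By the outcome, as a careful person would: the job done as asked, in the order asked, and still so for the second after the job is handed in, with the robot touching nothing.
It also fails if it takes over 58 s, if anything falls off the work surface, if the arm or the gripper's body presses on something with over 40 N, if the wrist force passes 120 N, or if a joint passes its speed limit or range.

### The arm

A 6-joint arm with a two-finger parallel gripper is mounted at the origin on the work surface. World frame = base frame: x ahead of the robot, y to its left, z up, the work surface at z = 0. Lengths are in mm, angles in rad, forces in N, time in s.
With the tool pointing down it reaches from about 350 to 875 mm from the base axis. Payload 4.2 kg.
Tool frame: the origin (TCP) lies on the mounting face of the last link; the fingertips stand 173 mm ahead of it and the grasp point (between the pads) lies grip_point_offset ahead of it (grip_point_offset is the distance from the TCP to the grasp point, in mm); z points along the fingers, y is the line along which they close (so a half turn about z gives the same grasp; the last joint's range is limited). The gripper opens to 85 mm and grips with 20 to 120 N. Pads are 22 mm wide; open, the fingers measure 114 mm over their backs; the gripper's body (76 mm by 85 mm) begins 54 mm behind the grasp point. The pads swing forward as they close: fully open they stand 13 mm farther back than shut.
Start: joints at [-1.089, 0.385, 0.008, 0, -1.194, -0.259], TCP at [138.119, -609.527, 404.712] pointing down, gripper open.
Joint ranges: [-3.14, 3.14], [-1.21, 2.06], [-1.07, 1.41], [-3.16, 2.05], [-2.99, -0.16], [-3.1, 3.1]. Speed limits (rad/s): [2.79, 2.79, 3.14, 3.14, 3.14, 3.14].

### API

Orientations are given as a unit quaternion [x, y, z, w].
In Python, from bench import read_state, get_image, job_done, recognise, place_of, grip_point_offset gives the robot as it stands. The module is installed in compiled form; this text tells all that it offers.
- The arm moves only by the tool carry_out, never from a script. Its arguments are lists of equal length, an entry for each row: "slide": the shift along the tool's x, y, z in m, a list of three; "roll": the turn about the tool's z in degrees; "claw": the finger opening in m, from 0 to 0.0854. A call has 1 to 8 rows; each row is the pose to reach, as a shift and turn from the pose commanded when the call began, along the tool's axes at that moment; what a row does not reach only later rows make up. A row lasts 1/8 s, in which the tool goes at most 62.5 mm and 10.7 degrees, less where a joint would pass 70% of its speed; a pose out of reach is approached as far as the arm can. A call with a gripper value outside its range is refused whole. The fingers move at their own pace and stop on an object; the grip force is fixed at half the most. Time passes only in rows, so rows that repeat a pose let the fingers close. It gives the time, the measured TCP pose, the force, the opening and the grip force at its end, in the units of the state.
- read_state(): the state, without advancing time (a new reading comes with each control period).
- get_image(name): name is "scene" or "side" or "wrist"; returns a dict with "img" (420x560x3 uint8, red, green, blue), "z_map" (420x560 float32, mm along the optical axis (not along the pixel's ray), 0 where there is no reading), "mtx" (3x3 intrinsics, pixels), "world_from_camera" (4x4, takes a point from camera to world coordinates); the wrist camera has in their place "T_tool_cam" (4x4, takes a point from camera to tool coordinates, whose origin is the TCP and whose axes are the flange's). Camera axes: x right, y up, looking along -z (the intrinsics and any distortion apply to the point x, -y, -z); pixel columns grow to the right and rows downward; lengths in mm; the calibration is good to about 2 mm. A picture is of the moment at which its call begins: read the wrist's pose just before it.
- job_done(): hands the job in; it is judged then, once.
Trained networks look in a picture, given as the dict that the camera call returned (one of the last four; its "shot" number tells which), for a name from the list of things; names that differ only in an ending like _2 or _b are one class to them, and where a whole thing is asked for, a point or a joint stands for the part that bears it (a point fixed in the world has none). Each returns a list of dicts, best first, with "conf" (0 to 1); they miss things now and then, are a little off and sometimes report something else, mostly with a low value. They report only what shows in the picture. A call takes as long as a camera call. They do not tell look-alikes from the thing itself.
- recognise(picture, thing): "at" ([column, row] in pixels, amid what is visible of it).
- place_of(picture, thing): "at" ([column, row] in pixels: a listed point, or the origin of a listed thing).
The state is a dict: "clock": time; "joints": joint angles; "joint_vel": joint speeds; "joint_efforts": joint torques, N m; "position": TCP position; "ee_rot": TCP orientation; "contact_force": force on the tool from outside, world axes, zero at the start; "wrist_torque": the same for the moment, N m; "gripper_width": finger opening in mm; "grasp_force": force on a finger pad.
Only numpy, scipy, OpenCV 4.12 (cv2) and the standard library are available. Lean on these libraries where they do the work, as an engineer would, in place of code of your own. Each camera call takes 0.05 s, during which the arm holds its last target. There are 200 camera calls.

## Working session

There is one attempt and no reset: what is moved stays moved. The work goes in short steps, Python scripts to look and compute and a tool call to move; the robot and the scene stay as the last step left them, time stands still between calls to the robot, and variables do not carry over. Pictures are saved under pics/ and viewed, at most 10 in all, crops included, and the job is handed in when it is done.

Besides the shell and the picture viewer there is one more tool, called after ">>>" as name(argument=value, ...) on one line, values as JSON. carry_out: Moves the arm, as the interface text tells. Its arguments: {"type":"object","properties":{"slide":{"type":"array"},"roll":{"type":"array"},"claw":{"type":"array"}},"required":["slide","roll","claw"]}

```bash
mkdir -p pics; cat > h.py <<'E'
import numpy as np, cv2
from bench import *
def world(p,T=None):
    z=p["z_map"];h,w=z.shape;K=np.array(p["mtx"])
    v,u=np.mgrid[0:h,0:w]
    P=np.stack([(u-K[0,2])/K[0,0]*z,-(v-K[1,2])/K[1,1]*z,-z,np.ones_like(z)],-1)
    T=np.array(p["world_from_camera"]) if T is None else T
    W=(P@T.T)[...,:3]; W[z<=0]=np.nan
    return W
def toolT(s):
    from scipy.spatial.transform import Rotation as R
    T=np.eye(4);T[:3,:3]=R.from_quat(s["ee_rot"]).as_matrix();T[:3,3]=s["position"];return T
E
python3 - <<'E'
from h import *
ims=[]
for n in ["scene","side"]:
    p=get_image(n); W=world(p); cv2.imwrite(f"pics/{n}0.png",p["img"][...,::-1])
    np.savez(f"{n}0.npz",W=W,img=p["img"])
    for t in ["trough","scale","rim0","rim8","pinch_cup","glaze_jar"]:
        for d in (recognise if t in("trough","scale") else place_of)(p,t)[:4]:
            c,r=map(int,d["at"]);print(n,t,round(d["conf"],2),c,r,W[min(r,419),min(c,559)].round())
s=read_state();print(s["position"],s["ee_rot"],s["clock"],s["contact_force"],grip_point_offset, p.keys())
E
```

```text
scene trough 0.8 429 219 [145. 310.  12.]
scene trough 0.75 252 204 [582.  47. 164.]
scene trough 0.7 351 234 [351. 190.   7.]
scene scale 0.69 288 260 [580. 173.  58.]
scene rim0 0.98 358 236 [378. 233.  46.]
scene rim0 0.96 278 188 [490.  43. 163.]
scene rim0 0.94 370 237 [355. 255.  42.]
scene rim0 0.91 229 183 [ 438. -256.   -5.]
scene rim8 0.98 358 236 [378. 233.  46.]
scene rim8 0.96 278 188 [490.  43. 163.]
scene rim8 0.94 370 237 [355. 255.  42.]
scene rim8 0.91 229 183 [ 438. -256.   -5.]
scene pinch_cup 0.52 145 178 [ 661. -387.   61.]
scene glaze_jar 0.8 288 272 [583. 175.  17.]
side trough 0.93 266 186 [521.  38. 163.]
side trough 0.82 296 365 [171. 318.   9.]
side trough 0.66 269 284 [368. 199.   9.]
side scale 0.58 267 208 [503.  56.  96.]
side rim0 0.96 283 268 [358. 152.  47.]
side rim0 0.95 298 175 [514. -97. 101.]
side rim0 0.94 240 344 [283. 389.  95.]
side rim0 0.92 253 179 [566.  43. 163.]
side rim8 0.96 283 268 [358. 152.  47.]
side rim8 0.95 298 175 [514. -97. 101.]
side rim8 0.94 240 344 [283. 389.  95.]
side rim8 0.92 253 179 [566.  43. 163.]
side pinch_cup 0.56 271 181 [539.  -2. 136.]
side glaze_jar 0.67 232 239 [537. 170.  31.]
side glaze_jar 0.65 286 170 [517. -43. 165.]
[ 138.12005673 -609.51369661  404.70169129] [-1.11170752e-01  9.93801320e-01  1.52558255e-05  5.05034606e-06] 0.7 [-1.46436959  1.24188613 -0.05189878] 154.70000000000002 dict_keys(['img', 'z_map', 'mtx', 'world_from_camera', 'shot'])
```

View pics/scene0.png

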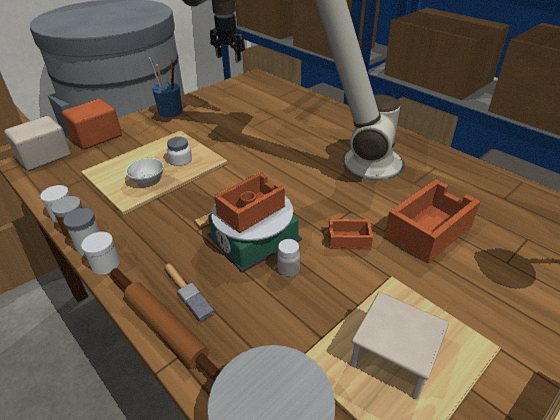

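View pics/side0.png

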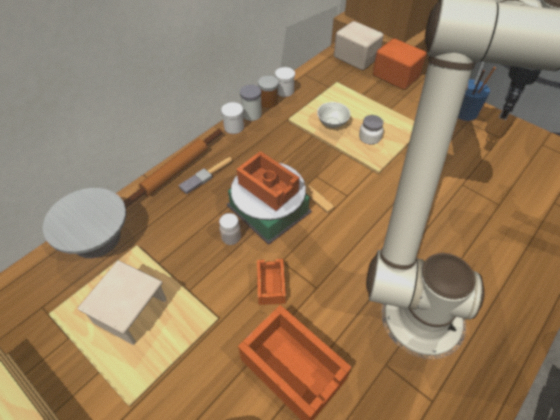

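Three things could be taken for the trough: the large one on the table (scene 432,220; side 295,362), the small one (scene 350,234; side 270,281), and the middle-sized one on the scale (scene 250,203; side 268,180). I choose the one on the scale and will check it with a close crop and a rim fit.

```bash
cat > fit.py <<'E'
from h import *
from scipy.optimize import least_squares
def fit(P,x0):
    # rim point set: robust distance to the centre line of walls, saturated inside the 12 mm band
    def loc(x): 
        c,s=np.cos(x[2]),np.sin(x[2]);d=P[:,:2]-x[:2];return np.c_[d[:,0]*c+d[:,1]*s,-d[:,0]*s+d[:,1]*c]
    def sd(q): 
        a=np.abs(q)-[72,44];return np.linalg.norm(np.maximum(a,0),axis=1)+np.minimum(a.max(1),0)
    best=min((least_squares(lambda x:sd(loc(x)),[x0[0],x0[1],a],loss="soft_l1",f_scale=3) for a in np.arange(0,3.1,.4)),key=lambda r:r.cost)
    x=best.x;q=loc(x);m=np.abs(sd(q))<7
    nf=[int(np.sum(m&(np.abs(q[:,1])<15)&(q[:,0]*k>60))) for k in(1,-1)]
    if nf[0]>nf[1]: x=x+[0,0,np.pi]
    return x,best.cost/len(P),nf,m.mean()
E
python3 - <<'E'
from fit import *
A=[]
for n in ["scene","side"]:
    d=np.load(n+"0.npz");W=d["W"];m=(np.abs(W[...,2]-165)<6)&(np.hypot(W[...,0]-540,W[...,1]-30)<130)
    P=W[m];A.append(P);print(n,len(P),np.median(P,0).round(1),P.std(0).round(1),[np.round(v,3) for v in fit(P,np.median(P,0))])
P=np.vstack(A);print([np.round(v,3) for v in fit(P,np.median(P,0))])
a=np.load("scene0.npz")["img"][150:260,190:310];b=np.load("side0.npz")["img"][130:240,210:330]
cv2.imwrite("pics/crop.png",cv2.resize(np.hstack([a,b]),(780,358),interpolation=2)[...,::-1])
E
```

```text
scene 584 [565.2  12.5 162.7] [52.6 39.8  1.6] [array([552.483,   1.683,   3.125]), np.float64(5.503), array([39,  0]), np.float64(0.937)]
side 565 [554.7   4.4 163.5] [53.2 39.7  2.1] [array([5.48815e+02, 1.12000e-01, 3.12400e+00]), np.float64(5.29), array([40,  0]), np.float64(0.965)]
[array([550.697,   0.866,   3.127]), np.float64(5.688), array([71,  0]), np.float64(0.936)]
```

View pics/crop.png

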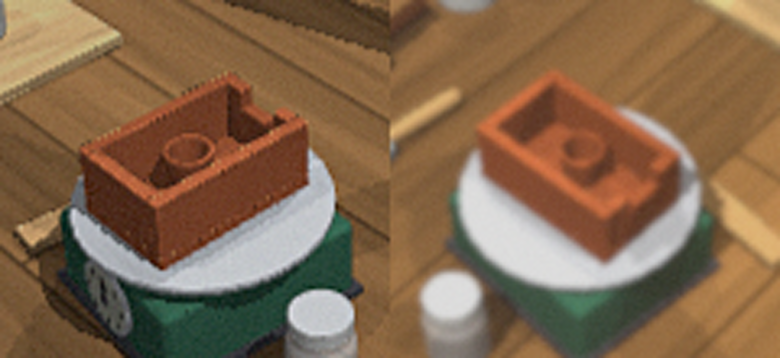

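The crops show the middle-sized trough on the white pan with the cup inside. Its notch is on the short end facing the robot (scene crop at about 262,110; side crop at about 635,195). I'll now go above it, with the gripper closed, for a look with the wrist camera.

>>> carry_out(slide=[[-0.034, 0.032, -0.005], [-0.067, 0.063, -0.01], [-0.101, 0.095, -0.015], [-0.134, 0.126, -0.02], [-0.168, 0.158, -0.025], [-0.201, 0.189, -0.03], [-0.235, 0.221, -0.035], [-0.268, 0.252, -0.038]], roll=[1.6, 3.2, 4.8, 6.4, 8, 9.6, 11.2, 12.8], claw=[0, 0, 0, 0, 0, 0, 0, 0])

```text
clock: 1.7
position: [344.4, -303.2, 443.3]
ee_rot: [0.001, 1.0, -0.0, 0.001]
contact_force: [0.8, -0.1, 0.1]
gripper_width: 0.0
grasp_force: 0.0
```

>>> carry_out(slide=[[-0.025, 0.038, -0.005], [-0.05, 0.076, -0.01], [-0.075, 0.114, -0.015], [-0.1, 0.152, -0.02], [-0.125, 0.19, -0.025], [-0.15, 0.228, -0.03], [-0.178, 0.266, -0.035], [-0.206, 0.304, -0.037]], roll=[0, 0, 0, 0, 0, 0, 0, 0], claw=[0, 0, 0, 0, 0, 0, 0, 0])

```text
clock: 2.7
position: [550.6, 0.7, 480.4]
ee_rot: [0.0, 1.0, 0.0, 0.001]
contact_force: [0.2, 0.0, -0.9]
gripper_width: 0.1
grasp_force: 0.0
```

```bash
cat > look.py <<'E'
from fit import *
import sys
s=read_state();p=get_image("wrist");W=world(p,toolT(s)@np.array(p["T_tool_cam"]))
m=(np.abs(W[...,2]-165)<7)&(np.hypot(W[...,0]-550,W[...,1])<120)
P=W[m];print(s["position"].__repr__(),s["ee_rot"],s["contact_force"],np.array(p["T_tool_cam"]).round(2).tolist())
print(len(P),np.median(P,0).round(1),[np.round(v,3) for v in fit(P,[550,0])])
for t in ["trough"]+[f"rim{i}" for i in range(9)]:
    for d in place_of(p,t)[:2]:
        c,r=map(int,np.round(d["at"]));print(t,round(d["conf"],2),c,r,W[min(r,419),min(c,559)].round(1))
np.savez(sys.argv[1]+".npz",W=W,img=p["img"]);cv2.imwrite(f"pics/{sys.argv[1]}.png",p["img"][...,::-1])
E
python3 look.py w1
```

```text
array([550.61953351,   0.70105205, 480.37684036]) [1.46300668e-04 9.99999805e-01 8.00550646e-05 6.02505860e-04] [ 0.15098899  0.01439663 -0.87388213] [[0.0, 0.96, 0.3, 76.42], [1.0, -0.0, -0.0, 0.54], [-0.0, 0.3, -0.96, 30.44], [0.0, 0.0, 0.0, 1.0]]
6031 [537.  -20.5 164.8] [array([548.039,  -0.911,   3.124]), np.float64(4.705), array([23,  0]), np.float64(0.993)]
trough 0.7 272 174 [544.6  -4.5 115.3]
trough 0.66 439 4 [364.4 190.6   6.5]
rim0 0.97 224 218 [574.8 -47.4 164.8]
rim0 0.97 436 52 [421.4 176.6  47.4]
rim1 0.97 224 218 [574.8 -47.4 164.8]
rim1 0.97 436 52 [421.4 176.6  47.4]
rim2 0.97 224 218 [574.8 -47.4 164.8]
rim2 0.97 436 52 [421.4 176.6  47.4]
rim3 0.97 224 218 [574.8 -47.4 164.8]
rim3 0.97 436 52 [421.4 176.6  47.4]
rim4 0.97 224 218 [574.8 -47.4 164.8]
rim4 0.97 436 52 [421.4 176.6  47.4]
rim5 0.97 224 218 [574.8 -47.4 164.8]
rim5 0.97 436 52 [421.4 176.6  47.4]
rim6 0.97 224 218 [574.8 -47.4 164.8]
rim6 0.97 436 52 [421.4 176.6  47.4]
rim7 0.97 224 218 [574.8 -47.4 164.8]
rim7 0.97 436 52 [421.4 176.6  47.4]
rim8 0.97 224 218 [574.8 -47.4 164.8]
rim8 0.97 436 52 [421.4 176.6  47.4]
```

View pics/w1.png

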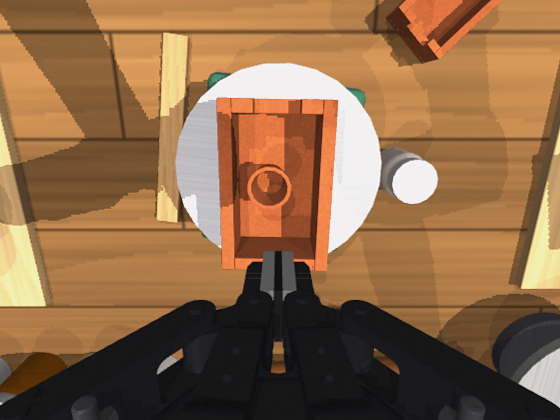

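The wrist view shows the notch at the top, toward the robot (columns 253–303, row 105). The rim corners are at about (218,98), (338,98), (328,270) and (222,270). I'll check the edges of the fit and the fingertip projection.

```bash
python3 - <<'E'
from fit import *
s=read_state();p=get_image("wrist");T=np.array(p["T_tool_cam"]);W=world(p,toolT(s)@T)
m=(np.abs(W[...,2]-164.8)<4)&(np.hypot(W[...,0]-550,W[...,1])<120)
P=W[m];x,*_=fit(P,[550,0]);print(x.round(3))
for yaw in (x[2],np.pi):
    c,sn=np.cos(yaw),np.sin(yaw);d=P[:,:2]-x[:2];q=np.c_[d@[c,sn],d@[-sn,c]]
    for k in(1,-1):
        for lo in(-60,-30,0,30):
            a=q[(q[:,1]*k>30)&(q[:,0]>lo)&(q[:,0]<lo+30)];print("long",k,lo,np.percentile(a[:,1],[1,50,99]).round(1),np.median(P[(q[:,1]*k>30)&(q[:,0]>lo)&(q[:,0]<lo+30)][:,2]).round(1)) if len(a) else 0
        for lo in(-36,20):
            a=q[(q[:,0]*k>55)&(q[:,1]>lo)&(q[:,1]<lo+16)];print("short",k,lo,np.percentile(a[:,0],[1,50,99]).round(1)) if len(a) else 0
a=q[(q[:,0]>62)];h=np.sort(a[:,1]);i=np.argmax(np.diff(h));print("notch",h[i:i+2])
K=np.array(p["mtx"]);v=np.linalg.inv(T)@[0,0,173,1];print("tip px",K[0,0]*v[0]/-v[2]+K[0,2],K[1,1]*-v[1]/-v[2]+K[1,2])
for f in(.0,):
  Z=p["z_map"];W2=world(p,T);t=(np.hypot(W2[...,0],W2[...,1])<40)&(W2[...,2]>150)&(W2[...,2]<200);print("tip pts tool",W2[t].min(0).round(1),W2[t].max(0).round(1),np.percentile(W2[t],[5,50,95],axis=0).round(1))
E
```

```text
[548.282  -0.945   3.125]
long 1 -60 [37.9 43.5 49.8] 164.9
long 1 -30 [37.9 43.6 49.8] 164.8
long 1 0 [38.  43.7 49.8] 164.9
long 1 30 [37.9 43.6 49.8] 164.9
short 1 -36 [65.4 71.  76.6]
short 1 20 [65.3 70.9 76.5]
long -1 -60 [-49.7 -43.4 -37.9] 164.9
long -1 -30 [-49.8 -43.6 -37.9] 164.9
long -1 0 [-49.8 -43.6 -37.9] 164.9
long -1 30 [-49.7 -43.6 -38. ] 164.9
short -1 -36 [-78.2 -69.  -66.9]
short -1 20 [-78.4 -69.7 -66.6]
long 1 -60 [38.6 44.4 50.6] 164.9
long 1 -30 [38.  43.9 50.1] 164.8
long 1 0 [37.6 43.4 49.6] 164.8
long 1 30 [37.1 42.9 49.2] 164.9
short 1 -36 [65.  70.5 76. ]
short 1 20 [65.8 71.4 76.9]
long -1 -60 [-49.  -42.7 -37. ] 164.9
long -1 -30 [-49.6 -43.4 -37.6] 164.9
long -1 0 [-50.1 -43.9 -38.2] 164.9
long -1 30 [-50.5 -44.5 -38.7] 164.9
short -1 -36 [-78.8 -69.9 -67.2]
short -1 20 [-77.7 -68.9 -66.1]
notch [-21.12288142  18.56468757]
tip px 276.5166473607372 270.10788374779463
tip pts tool [  6.4 -13.1 150. ] [ 12.8  14.2 169.8] [[  7.5 -11.6 150.7]
 [ 11.5   0.7 157.8]
 [ 12.3  12.5 167.4]]
```

Centre about (549, −1), yaw 3.125, rim at z 165, consistent with the given sizes. Start corner is about (476.6, −43.7) and the end corner about (478, 44.3). I'm going to just above the start corner.

>>> carry_out(slide=[[0.012, -0.007, 0.02], [0.024, -0.014, 0.04], [0.036, -0.021, 0.06], [0.048, -0.028, 0.08], [0.06, -0.036, 0.1], [0.068, -0.04, 0.115], [0.074, -0.044, 0.125], [0.074, -0.044, 0.13]], roll=[0, 0, 0, 0, 0, 0, 0, 0], claw=[0, 0, 0, 0, 0, 0, 0, 0])

```text
clock: 4.3
position: [475.7, -44.9, 349.6]
ee_rot: [0.001, 1.0, -0.0, 0.0]
contact_force: [0.1, 0.7, 1.1]
gripper_width: 0.1
grasp_force: 0.0
```

```bash
python3 -c "
from bench import *
for i in range(2):
    s=read_state();print(s['position'],s['ee_rot'],s['contact_force']);p=get_image('scene')
import cv2;cv2.imwrite('pics/s1.png',cv2.resize(p['img'][130:270,170:330],(800,600)if 0 else (640,560))[...,::-1])"
```

```text
[475.70962425 -44.930153   349.5608832 ] [ 5.04839118e-04  9.99999871e-01 -4.12559822e-05  2.15312776e-05] [0.06587969 0.6529868  1.06354082]
[475.94629038 -44.75564892 349.18861812] [ 4.71809485e-04  9.99999864e-01 -3.42329938e-05 -2.17664255e-04] [-0.41869356 -0.19044455 -0.35811229]
```

View pics/s1.png

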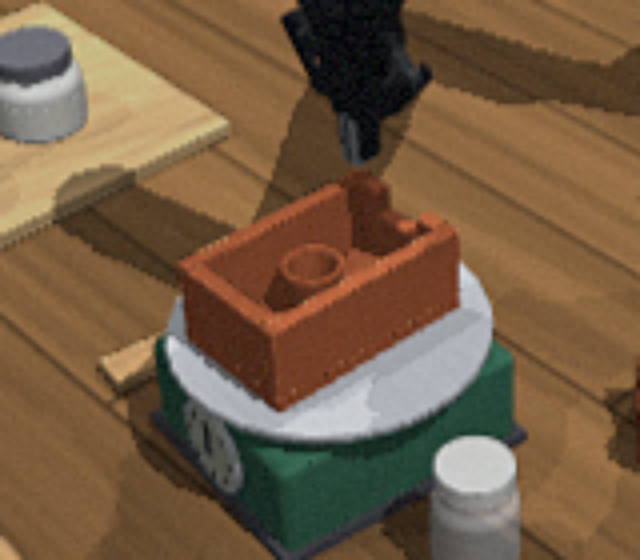

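The closed fingertips are just above the notch-end corner on the −y side (crop 357,160, with the corner at 360,185). I'm lowering gently.

>>> carry_out(slide=[[-0.001, 0.001, 0.004], [-0.001, 0.001, 0.008], [-0.001, 0.001, 0.01], [-0.001, 0.001, 0.011], [-0.001, 0.001, 0.0115], [-0.001, 0.001, 0.012], [-0.001, 0.001, 0.0125], [-0.001, 0.001, 0.0125]], roll=[0, 0, 0, 0, 0, 0, 0, 0], claw=[0, 0, 0, 0, 0, 0, 0, 0])

```text
clock: 5.4
position: [477.0, -43.6, 337.3]
ee_rot: [0.0, 1.0, 0.0, 0.0]
contact_force: [-0.8, 0.3, 1.0]
gripper_width: 0.1
grasp_force: 0.4
```

```bash
cat > st.py <<'E'
from bench import *
import numpy as np
a=[];b=[]
for i in range(4):
    s=read_state();a.append(s['position']);b.append(s['contact_force']);get_image('side')
print(np.mean(a,0).round(2),np.mean(b,0).round(2),s['clock'])
E
python3 st.py
```

```text
[477.   -43.62 337.34] [-0.53 -0.06  1.01] 5.55
```

>>> carry_out(slide=[[0, 0, 0.0005], [0, 0, 0.001], [0, 0, 0.0015], [0, 0, 0.0015]], roll=[0, 0, 0, 0], claw=[0, 0, 0, 0])

```text
clock: 6.1
position: [477.0, -43.6, 335.8]
ee_rot: [0.0, 1.0, -0.0, 0.0]
contact_force: [-1.0, -0.2, 2.8]
gripper_width: -0.3
grasp_force: 1.3
```

```bash
python3 st.py
```

```text
[477.01 -43.62 335.83] [-0.57  0.08  2.52] 6.25
```

Contact is about 2.5 N. Running along the first long wall.

>>> carry_out(slide=[[-0.003, 0, 0], [-0.006, 0, 0], [-0.009, 0, 0], [-0.012, 0, 0], [-0.015, 0, 0], [-0.018, 0, 0], [-0.021, 0, 0], [-0.024, 0, 0]], roll=[0, 0, 0, 0, 0, 0, 0, 0], claw=[0, 0, 0, 0, 0, 0, 0, 0])

```text
clock: 7.3
position: [501.2, -43.6, 335.7]
ee_rot: [0.0, 1.0, -0.0, -0.0]
contact_force: [-2.3, 0.2, 1.7]
gripper_width: 0.0
grasp_force: 1.4
```

>>> carry_out(slide=[[-0.003, 0, 0], [-0.006, 0, 0], [-0.009, -0.0005, 0], [-0.012, -0.0005, 0], [-0.015, -0.0005, 0], [-0.018, -0.0005, 0], [-0.021, -0.001, 0], [-0.024, -0.001, 0]], roll=[0, 0, 0, 0, 0, 0, 0, 0], claw=[0, 0, 0, 0, 0, 0, 0, 0])

```text
clock: 8.3
position: [525.2, -44.7, 335.7]
ee_rot: [0.0, 1.0, -0.0, 0.0]
contact_force: [-2.8, -0.8, 3.4]
gripper_width: 0.1
grasp_force: 1.4
```

```bash
python3 - <<'E'
from fit import *
s=read_state();print(s["position"].round(1),s["contact_force"].round(1))
for n in["scene","side"]:
    W=world(get_image(n));m=(np.abs(W[...,2]-161)<6)&(np.hypot(W[...,0]-549,W[...,1])<100);print(n,m.sum(),[np.round(v,3) for v in fit(W[m],[549,0])])
s=read_state();print(s["position"].round(1),s["contact_force"].round(1))
E
```

```text
[525.2 -44.7 335.7] [-2.8 -0.8  3.4]
scene 631 [array([552.935,   2.273,   3.124]), np.float64(5.409), array([46,  0]), np.float64(0.926)]
side 554 [array([548.486,   0.882,   3.127]), np.float64(5.716), array([39,  0]), np.float64(0.928)]
[525.4 -44.7 335.7] [-0.7 -0.2  2.5]
```

The trough has not moved (scene 552.5→552.9, side 548.8→548.5), so I'm continuing.

>>> carry_out(slide=[[-0.003, 0, 0], [-0.006, 0, 0], [-0.009, 0, 0], [-0.012, 0, 0], [-0.015, 0, 0], [-0.018, 0, 0], [-0.021, 0, 0], [-0.024, 0, 0]], roll=[0, 0, 0, 0, 0, 0, 0, 0], claw=[0, 0, 0, 0, 0, 0, 0, 0])

```text
clock: 9.4
position: [549.2, -44.7, 335.7]
ee_rot: [0.0, 1.0, 0.0, -0.0]
contact_force: [-2.1, -0.6, 2.6]
gripper_width: -0.1
grasp_force: 1.4
```

>>> carry_out(slide=[[-0.003, 0, 0], [-0.006, 0, 0], [-0.009, 0, 0], [-0.012, -0.0005, 0], [-0.015, -0.0005, 0], [-0.018, -0.0005, 0], [-0.021, -0.0005, 0], [-0.024, -0.0005, 0]], roll=[0, 0, 0, 0, 0, 0, 0, 0], claw=[0, 0, 0, 0, 0, 0, 0, 0])

```text
clock: 10.4
position: [573.2, -45.2, 335.7]
ee_rot: [0.0, 1.0, 0.0, -0.0]
contact_force: [-3.3, 0.6, 2.5]
gripper_width: -0.4
grasp_force: 1.4
```

>>> carry_out(slide=[[-0.003, 0, 0], [-0.006, 0, 0], [-0.009, 0, 0], [-0.012, -0.0005, 0], [-0.015, -0.0005, 0], [-0.018, -0.0005, 0], [-0.021, -0.0005, 0], [-0.024, -0.0005, 0]], roll=[0, 0, 0, 0, 0, 0, 0, 0], claw=[0, 0, 0, 0, 0, 0, 0, 0])

```text
clock: 11.4
position: [597.2, -45.7, 335.7]
ee_rot: [0.0, 1.0, -0.0, -0.0]
contact_force: [-1.7, -0.5, 2.8]
gripper_width: -0.2
grasp_force: 1.4
```

>>> carry_out(slide=[[-0.003, 0, 0], [-0.006, 0, 0], [-0.009, 0, 0], [-0.012, -0.0005, 0], [-0.015, -0.0005, 0], [-0.018, -0.0005, 0], [-0.021, -0.0005, 0], [-0.024, -0.0005, 0]], roll=[0, 0, 0, 0, 0, 0, 0, 0], claw=[0, 0, 0, 0, 0, 0, 0, 0])

```text
clock: 12.4
position: [621.1, -46.2, 335.7]
ee_rot: [0.0, 1.0, -0.0, -0.0]
contact_force: [-1.5, -0.9, 2.4]
gripper_width: 0.3
grasp_force: 1.4
```

>>> carry_out(slide=[[0, 0.003, 0], [0, 0.006, 0], [0, 0.009, 0], [0, 0.012, 0], [0, 0.015, 0], [0, 0.018, 0], [0, 0.021, 0], [0, 0.024, 0]], roll=[0, 0, 0, 0, 0, 0, 0, 0], claw=[0, 0, 0, 0, 0, 0, 0, 0])

```text
clock: 13.4
position: [621.0, -22.0, 335.7]
ee_rot: [0.0, 1.0, -0.0, -0.0]
contact_force: [-0.2, -2.2, 2.5]
gripper_width: 0.5
grasp_force: 1.4
```

>>> carry_out(slide=[[0, 0.003, 0], [0, 0.006, 0], [0, 0.009, 0], [0, 0.012, 0], [0, 0.015, 0], [0, 0.018, 0], [0, 0.021, 0], [0, 0.024, 0]], roll=[0, 0, 0, 0, 0, 0, 0, 0], claw=[0, 0, 0, 0, 0, 0, 0, 0])

```text
clock: 14.4
position: [621.0, 2.0, 335.7]
ee_rot: [0.0, 1.0, -0.0, -0.0]
contact_force: [0.2, -1.8, 3.0]
gripper_width: -0.2
grasp_force: 1.4
```

>>> carry_out(slide=[[0, 0.003, 0], [0, 0.006, 0], [0, 0.009, 0], [0, 0.012, 0], [-0.0005, 0.015, 0], [-0.0005, 0.018, 0], [-0.0005, 0.021, 0], [-0.0005, 0.024, 0]], roll=[0, 0, 0, 0, 0, 0, 0, 0], claw=[0, 0, 0, 0, 0, 0, 0, 0])

```text
clock: 15.4
position: [621.5, 26.0, 335.7]
ee_rot: [0.0, 1.0, 0.0, 0.0]
contact_force: [-0.6, -1.9, 2.8]
gripper_width: 0.2
grasp_force: 1.4
```

>>> carry_out(slide=[[0, 0.003, 0], [0, 0.006, 0], [0, 0.009, 0], [-0.0005, 0.012, 0], [-0.0005, 0.014, 0], [-0.0005, 0.0165, 0]], roll=[0, 0, 0, 0, 0, 0], claw=[0, 0, 0, 0, 0, 0])

```text
clock: 16.15
position: [622.0, 42.4, 335.7]
ee_rot: [0.0, 1.0, 0.0, 0.0]
contact_force: [0.3, -1.9, 3.0]
gripper_width: -0.0
grasp_force: 1.4
```

```bash
python3 - <<'E'
from fit import *
for n in["scene","side"]:
    p=get_image(n);W=world(p);m=(np.abs(W[...,2]-161)<6)&(np.hypot(W[...,0]-549,W[...,1])<100);print(n,m.sum(),[np.round(v,3) for v in fit(W[m],[549,0])])
    cv2.imwrite(f"pics/{n}_c.png",cv2.resize(p["img"][120:270,180:330],(600,600))[...,::-1])
s=read_state();print(s["position"].round(1),s["contact_force"].round(1))
E
```

```text
scene 499 [array([553.329,   2.529,   3.121]), np.float64(5.76), array([40,  0]), np.float64(0.9)]
side 586 [array([5.4817e+02, 3.2100e-01, 3.1240e+00]), np.float64(5.808), array([ 0, 38]), np.float64(0.923)]
[622.   42.6 335.7] [-0.1 -1.2  3.2]
```

View pics/scene_c.png

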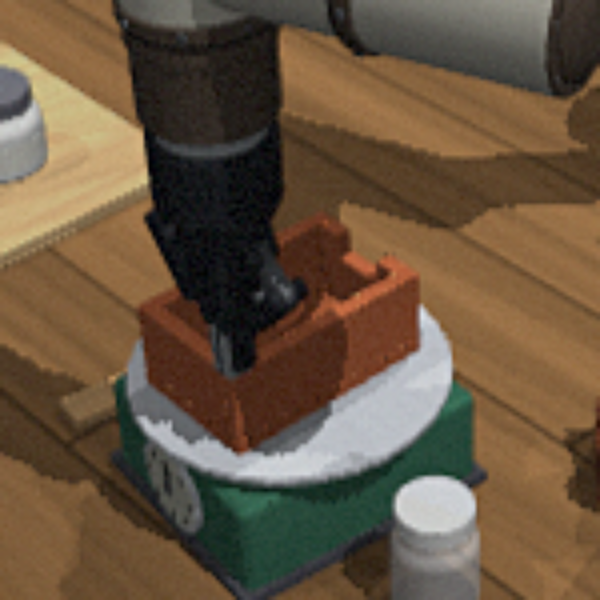

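The fingertips are on the second plain-end corner (crop 232,368) and the trough is unmoved within measurement error. Now the second long wall, back toward the robot to (478, 44.3).

>>> carry_out(slide=[[0.003, 0, 0], [0.006, 0, 0], [0.009, 0, 0], [0.012, 0, 0], [0.015, 0, 0], [0.018, 0, 0], [0.021, 0, 0], [0.024, 0, 0]], roll=[0, 0, 0, 0, 0, 0, 0, 0], claw=[0, 0, 0, 0, 0, 0, 0, 0])

```text
clock: 17.25
position: [597.8, 42.3, 335.8]
ee_rot: [0.0, 1.0, 0.0, 0.0]
contact_force: [3.1, -0.0, 3.3]
gripper_width: 0.0
grasp_force: 1.4
```

>>> carry_out(slide=[[0.003, 0, 0], [0.006, 0, 0], [0.009, 0, 0], [0.012, 0.0005, 0], [0.015, 0.0005, 0], [0.018, 0.0005, 0], [0.021, 0.0005, 0], [0.024, 0.0005, 0]], roll=[0, 0, 0, 0, 0, 0, 0, 0], claw=[0, 0, 0, 0, 0, 0, 0, 0])

```text
clock: 18.25
position: [573.8, 42.8, 335.7]
ee_rot: [0.0, 1.0, 0.0, 0.0]
contact_force: [2.7, -0.7, 2.9]
gripper_width: 0.2
grasp_force: 1.4
```

>>> carry_out(slide=[[0.003, 0, 0], [0.006, 0, 0], [0.009, 0, 0], [0.012, 0.0005, 0], [0.015, 0.0005, 0], [0.018, 0.0005, 0], [0.021, 0.0005, 0], [0.024, 0.0005, 0]], roll=[0, 0, 0, 0, 0, 0, 0, 0], claw=[0, 0, 0, 0, 0, 0, 0, 0])

```text
clock: 19.25
position: [549.8, 43.3, 335.7]
ee_rot: [0.0, 1.0, 0.0, 0.0]
contact_force: [2.3, -0.3, 3.1]
gripper_width: -0.0
grasp_force: 1.4
```

>>> carry_out(slide=[[0.003, 0, 0], [0.006, 0, 0], [0.009, 0, 0], [0.012, 0, 0], [0.015, 0, 0], [0.018, 0, 0], [0.021, 0, 0], [0.024, 0, 0]], roll=[0, 0, 0, 0, 0, 0, 0, 0], claw=[0, 0, 0, 0, 0, 0, 0, 0])

```text
clock: 20.25
position: [525.8, 43.4, 335.7]
ee_rot: [0.0, 1.0, 0.0, 0.0]
contact_force: [1.9, -0.1, 2.7]
gripper_width: 0.2
grasp_force: 1.4
```

>>> carry_out(slide=[[0.003, 0, 0], [0.006, 0, 0], [0.009, 0, 0], [0.012, 0.0005, 0], [0.015, 0.0005, 0], [0.018, 0.0005, 0], [0.021, 0.0005, 0], [0.024, 0.0005, 0]], roll=[0, 0, 0, 0, 0, 0, 0, 0], claw=[0, 0, 0, 0, 0, 0, 0, 0])

```text
clock: 21.25
position: [501.8, 43.9, 335.7]
ee_rot: [0.0, 1.0, 0.0, -0.0]
contact_force: [2.3, -0.0, 2.9]
gripper_width: -0.1
grasp_force: 1.4
```

>>> carry_out(slide=[[0.003, 0, 0], [0.006, 0, 0], [0.009, 0, 0], [0.012, 0, 0], [0.015, 0.0005, 0], [0.018, 0.0005, 0], [0.021, 0.0005, 0], [0.024, 0.0005, 0]], roll=[0, 0, 0, 0, 0, 0, 0, 0], claw=[0, 0, 0, 0, 0, 0, 0, 0])

```text
clock: 22.25
position: [477.8, 44.4, 335.7]
ee_rot: [0.0, 1.0, 0.0, -0.0]
contact_force: [2.0, -0.1, 3.1]
gripper_width: 0.2
grasp_force: 1.4
```

>>> carry_out(slide=[[0, 0, 0], [0, 0, -0.001], [0, 0, -0.003], [0, 0, -0.008], [0, 0, -0.02], [0, 0, -0.04], [0, 0, -0.06], [0, 0, -0.08]], roll=[0, 0, 0, 0, 0, 0, 0, 0], claw=[0, 0, 0, 0, 0, 0, 0, 0])

```text
clock: 23.25
position: [477.8, 44.3, 417.0]
ee_rot: [0.0, 1.0, 0.0, 0.0]
contact_force: [0.3, -0.2, -0.9]
gripper_width: -0.2
grasp_force: 0.0
```

```bash
python3 - <<'E'
from fit import *
for n in["scene","side"]:
    W=world(get_image(n));m=(np.abs(W[...,2]-165)<6)&(np.hypot(W[...,0]-549,W[...,1])<110);print(n,m.sum(),[np.round(v,3) for v in fit(W[m],[549,0])])
s=read_state();print(s["position"].round(1),s["contact_force"].round(1),s["joint_vel"].round(3))
E
```

```text
scene 588 [array([552.576,   1.722,   3.124]), np.float64(5.633), array([40,  0]), np.float64(0.939)]
side 381 [array([ 5.4831e+02,  4.7500e-01, -1.1000e-02]), np.float64(5.6), array([0, 0]), np.float64(0.934)]
[478.4  44.4 418.5] [ 0.3  0.2 -0. ] [ 0.     0.028 -0.056 -0.023  0.032 -0.001]
```

The trough is where it was (scene fit 552.6, 1.7, 3.124, against 552.5, 1.7, 3.125 at the start), and the fingers are clear of it.

```bash
python3 -c "
from bench import *
print(job_done())"
```

```text
the job is handed in; nothing more can be done
None
```

I traced the trough's rim anticlockwise from one notch corner to the other at about 2.5–3 N of downward force, then lifted off. The trough's position did not measurably change, and I handed the job in at about 23 s; no verdict was returned.

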